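# Insulation test of a ceramic disc

### The job

Build the insulation test stack: lay the ceramic disc flat in the middle of the test base's round metal plate, then lay the smaller metal electrode disc, marked face up as it lies, in the middle of the ceramic, setting each one down and letting go without dropping it. Then lift the spring-tipped test probe out of its stand and hold it upright with its tip on the marked spot at the centre of the electrode, pressing lightly so that the spring tip is pushed in about half-way and not to its stop. The program finishes while the robot is still holding the probe pressed there; leave the other things on the bench where they are.

Things in the scene. Friction and masses are not known exactly. Their poses are not given: they have to be found in the camera images.
- plate_center (a point): centre of the upper face of the round steel plate (84 mm across) on the test base; the face is 16 mm above the bench. The plate is fixed on a square black foot 110x110 mm, 8 mm high, with two 5 mm high terminals and two screw heads at its corners, all lower than the plate's face; a dark engraved circle 52 mm across is centred on the face. The base is fixed to the bench. z points up, x and y along the sides of the foot
- ceramic_center (a point): centre (half-way up) of the white ceramic disc, 46 mm in diameter, 14 mm thick, about 70 g, lying loose and flat on the bench at the start; z is its axis, pointing up
- electrode_center (a point): centre (half-way up) of the bare steel electrode disc, 36 mm in diameter, 14 mm thick, about 80 g, lying loose and flat on the bench at the start, marked face up; z is its axis, pointing up out of the marked face. It lies at one of two places, the ceramic disc at the other
- spot (a point): the marked spot: centre of the electrode's upper face, 7 mm above its centre, ringed by an engraved circle 10 mm across. When the stack is built it is 44 mm above the bench
- ceramic: the same ceramic disc, origin at the centre of its underside
- electrode: the same electrode disc, origin at the centre of its underside
- test_base: the test base, origin at the centre of its underside on the bench
- stand: the probe stand, fixed to the bench, origin at the centre of its underside: steel foot 80x80x8 mm with a grey square column 36x36 mm that ends 76 mm above the bench; a vertical 17 mm hole runs down the column. z up
- probe: the test probe, origin at the (unpressed) tip, z along it from the tip to the handle; it stands tip down in the stand with its tip 14 mm above the bench. From the tip: brass spring tip 6 mm across with a round end (0 to 22 mm), steel barrel 14 mm across (22 to 62 mm), collar 24 mm across (62 to 66 mm) that rests on the stand's column, black square handle 16x16 mm (66 to 126 mm), brass cap 10 mm across to 133 mm. It weighs 70 g; lift it at least 62 mm to clear the column
- probe_grip (a point): centre of the probe's square handle, 96 mm above the tip along the probe; x and y are square to the handle's faces, z points up along the probe
- probe_tip (a point): the end of the spring tip; it moves up towards the handle when pressed, so that it is 96 mm below the handle's centre less the travel of joint plunger
- plunger (a joint): travel of the spring tip into the barrel, 0 m out to 0.010 m at its stop; it takes about 1 N to start, 2.6 N at half-way (0.005 m) and 4 N at the stop, 0.3 N per mm
- screw_dish: the small round steel dish with screws, a loose bystander, origin at the centre of its underside
- solder_spool: the black-flanged solder spool, a loose bystander, origin at the centre of its underside
- multimeter: the yellow and black multimeter, a loose bystander, origin at the centre of its underside
There are look-alikes about, which are no part of the job. Leave any purple look-alike of the electrode alone.

How it is judged:
By the outcome, as a careful person would: the job done as asked, in the order asked, and still so for the second after the job is handed in, while the arm keeps its last pose, push and grip.
It also fails if it takes over 72 s, if anything falls off the work surface, if the arm or the gripper's body presses on something with over 40 N, if the wrist force passes 120 N, or if a joint passes its speed limit or range.

### The arm

A 7-joint arm with a two-finger parallel gripper is mounted at the origin on a cart in front of the work surface, level with it; the furniture and walls round the work are solid. World frame = base frame: x ahead of the robot, y to its left, z up, the work surface at z = 0. Lengths are in m, angles in rad, forces in N, time in s.
With the tool pointing down it reaches from about 0.425 to 0.875 m from the base axis. Payload 9.9 kg.
Tool frame: the origin (TCP) lies midway between the tips of the shut fingers; the grasp point (between the pads) lies 19 mm behind it; z points along the fingers, y is the line along which they close (so a half turn about z gives the same grasp; the last joint's range is limited). The gripper opens to 85 mm and grips with 20 to 120 N. Pads are 22 mm wide; open, the fingers measure 114 mm over their backs; the gripper's body (76 mm by 85 mm) begins 54 mm behind the grasp point. The pads swing forward as they close: fully open they stand 13 mm farther back than shut.
Start: joints at [1.075, 0.576, 0.025, 1.437, -0.015, 1.129, -0.057], TCP at [0.27, -0.619, 0.231] pointing down, gripper open.
Joint ranges: [-2.76, 2.76], [-0.34, 2.15], [-1.52, 1.57], [0.19, 2.46], [-1.09, 4.23], [0.17, 1.99], [-2.82, 2.82]. Speed limits (rad/s): [2.22, 2.22, 3.01, 3.01, 3.14, 3.14, 3.14].

### API

Orientations are given as a unit quaternion [w, x, y, z].
In Python, from workcell import env, vision, job gives the robot as it stands. Calls block until the motion is done:
- env.reach(position, orientation): joint-space move of the TCP to a pose.
- env.move_linear(position, rot=None, v=0.15, f_stop=None): straight line of the TCP; rot=None keeps the orientation; v is the mean speed in m/s. With f_stop (N) it stops when the force on the tool has changed by that much, and returns True; else False.
- env.move_joints(angles): joint-space move.
- env.gripper_open() and env.grasp(grip_force=None): open the fingers fully, or close them until they stop; grip_force is the grip in N (None keeps the last).
- env.dwell(seconds).
- env.solve_ik(position, orientation): joint angles nearest the present ones, or None.
- env.read_state(): the state.
- vision.capture(name): name is "side" or "top" or "wrist"; returns a dict with "img" (384x512x3 uint8, red, green, blue), "range_z" (384x512 float32, m along the optical axis (not along the pixel's ray), 0 where there is no reading), "fovy" (degrees; the focal length in pixels is half the picture's height over the tangent of half this angle, whatever the lens; pixels are square), "cx", "cy" (the principal point, pixels), "k1" (the pictures are not rectified: a ray, as slopes to the right and down, at radius r is drawn at 1 + k1 r^2 times it, then the intrinsics apply), "xyz" and "rotation" of the camera in the world; the wrist camera has in their place "tool_from_camera" (4x4, takes a point from camera to tool coordinates, whose origin is the TCP and whose axes are the flange's). Camera axes: x right, y down, z forward; pixel columns grow to the right and rows downward; lengths in m; the calibration is good to about 2 mm. A picture is of the moment at which its call begins: read the wrist's pose just before it.
A pose or a line that the arm cannot do raises env.MotionError and nothing moves.
- job.close_job(): hands the job in; it is judged then, once.
The state is a dict: "clock": time; "joint_pos": joint angles; "qd": joint speeds; "tau": joint torques, N m; "tool_pos": TCP position; "ee_rot": TCP orientation; "force": force on the tool from outside, world axes, zero at the start; "torque": the same for the moment, N m; "finger_gap": finger opening in m; "grasp_force": force on a finger pad.
Only numpy, scipy, OpenCV 4.12 (cv2) and the standard library are available. Lean on these libraries where they do the work, as an engineer would, in place of code of your own. Each camera call takes 0.05 s, during which the arm holds its last target. There are 200 camera calls.

## Working session

There is one attempt and no reset: what is moved stays moved. The work goes in short steps, each a Python script; the robot and the scene stay as the last script left them, time stands still between calls to the robot, and variables do not carry over. Pictures are saved under pics/ and viewed, at most 10 in all, crops included, and the job is handed in when it is done.

```bash
ls; mkdir -p pics; python3 - <<'E'
from workcell import env, vision, job
import cv2, numpy as np, pickle
s=env.read_state(); print(s['clock'],s['tool_pos'],s['ee_rot'],s['finger_gap'])
for n in ('top','side'):
    c=vision.capture(n); pickle.dump(c,open(f'{n}.pkl','wb'))
    print(n,c['fovy'],c['cx'],c['cy'],c['k1'],c['xyz'],c['rotation'])
    cv2.imwrite(f'pics/{n}0.png',cv2.resize(c['img'][:,:,::-1],(800,600),interpolation=cv2.INTER_CUBIC))
E
```

```text
pics
0.0 [ 0.27002168 -0.6181467   0.23047133] [-7.82616455e-04  9.78871911e-01  2.04472809e-01 -1.97126529e-04] 0.08539884815733914
top 55.82222415932263 252.94272926863493 185.87368954183037 -0.0008867983686698719 [0.50142916 0.04357441 0.95051921] [-0.04356713  0.71554819 -0.69514231  0.05357108]
side 43.97108707934375 251.86741214445016 194.50439971118445 -0.11815817616519962 [0.07123903 0.8219565  0.93987549] [ 0.12502156 -0.25642234  0.87720883 -0.38616299]
```

View pics/top0.png

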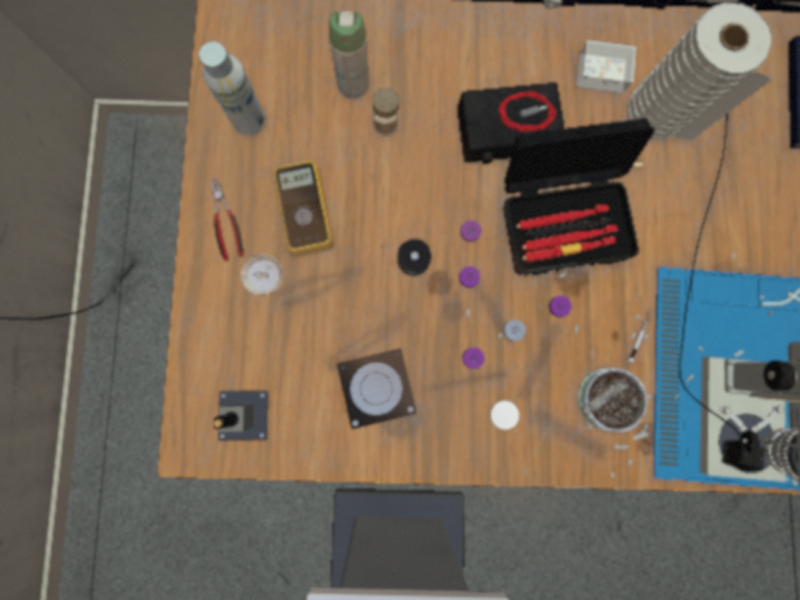

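View pics/side0.png

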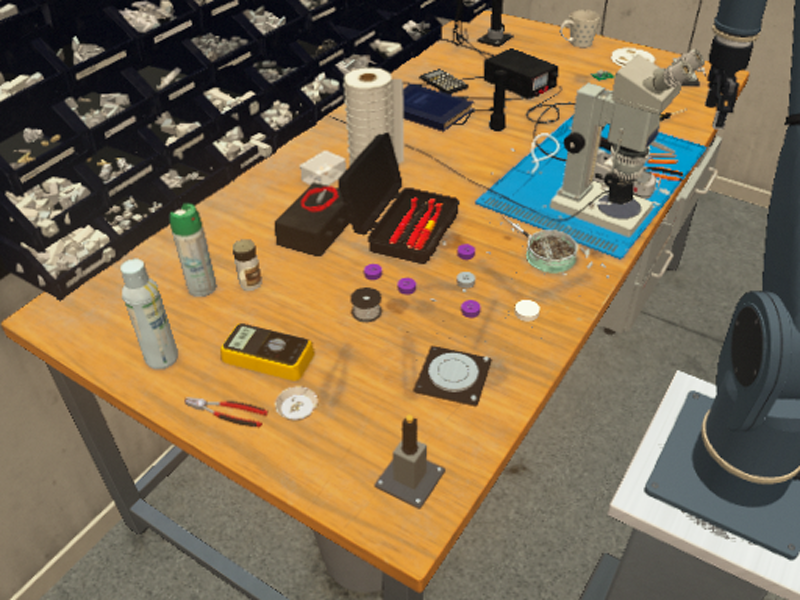

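Top view (800-wide pixels): there are several electrode-like discs. The grey steel one at (514,330) fits the description. The four purple ones at (471,231), (470,277), (560,306) and (473,358) are decoys. The ceramic is white at (505,415), the plate is at (377,388), and the stand with the probe is at (243,415), with the cap at about (218,422). The side view agrees: electrode at (466,280), ceramic at (527,310). Next I'll confirm with a crop and measure.

```bash
cat > h.py <<'E'
import numpy as np, cv2
from scipy.spatial.transform import Rotation as R
def rot(q): q=np.asarray(q,float); return R.from_quat([q[1],q[2],q[3],q[0]]).as_matrix()
def pose(c,st=None):
    if 'xyz' in c: return rot(c['rotation']),np.array(c['xyz'])
    T=np.array(c['tool_from_camera']); A=rot(st['ee_rot'])
    return A@T[:3,:3], A@T[:3,3]+np.array(st['tool_pos'])
def K(c):
    f=c['img'].shape[0]/2/np.tan(np.radians(c['fovy'])/2)
    return np.array([[f,0,c['cx']],[0,f,c['cy']],[0,0,1]]),np.array([c['k1'],0,0,0,0.])
def cast(c,uv,z,st=None):
    M,d=K(c); n=cv2.undistortPoints(np.array(uv,float).reshape(-1,1,2),M,d).reshape(-1,2)
    r,t=pose(c,st); D=np.c_[n,np.ones(len(n))]@r.T
    return t+D*((z-t[2])/D[:,2])[:,None]
def proj(c,p,st=None):
    r,t=pose(c,st); M,d=K(c); q=(np.atleast_2d(p)-t)@r
    return cv2.projectPoints(q.reshape(-1,1,3),np.zeros(3),np.zeros(3),M,d)[0].reshape(-1,2)
def down(yaw): # tool z down, tool y axis at angle yaw from world y
    q=(R.from_euler('z',yaw)*R.from_quat([1,0,0,0])).as_quat(); return [q[3],q[0],q[1],q[2]]
E
python3 - <<'E'
import pickle,cv2,numpy as np
from h import *
c=pickle.load(open('top.pkl','rb')); im=c['img']; s=.64
for n,u,z in [('elec',(514,330),.014),('cer',(505,415),.014),('plate',(377,388),.016),('standfoot',(243,415),.008),('cap',(218,422),.147),('purp',(473,358),.014),('purp2',(560,306),.014),('purp3',(470,277),.014),('spool',(414,257),.03)]:
    print(n,cast(c,np.array(u)*s,z)[0].round(4), np.hypot(*cast(c,np.array(u)*s,z)[0][:2]).round(3))
x0,y0=255,120
a=cv2.resize(im[120:290,255:425],(600,600),interpolation=cv2.INTER_CUBIC)
cv2.imwrite('pics/crop1.png',a[:,:,::-1])
E
```

```text
elec [ 0.5709 -0.1668  0.014 ] 0.595
cer [ 0.4322 -0.152   0.014 ] 0.458
plate [0.4699 0.0573 0.016 ] 0.473
standfoot [0.4204 0.2735 0.008 ] 0.502
cap [0.422  0.2733 0.147 ] 0.503
purp [ 0.5228 -0.099   0.014 ] 0.532
purp2 [ 0.6132 -0.2439  0.014 ] 0.66
purp3 [ 0.6577 -0.0927  0.014 ] 0.664
spool [0.6857 0.0028 0.03  ] 0.686
```

View pics/crop1.png

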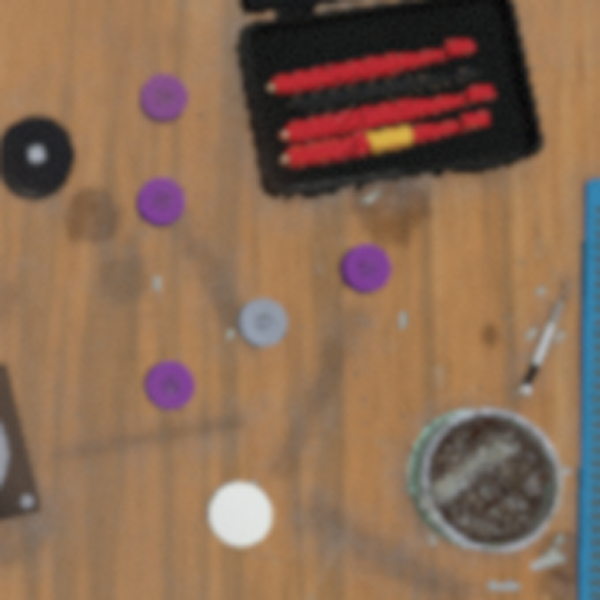

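The crop shows the bare steel disc with its ring at crop (263,322), which is the electrode, and the white ceramic at (240,513). The purple discs stay untouched. Next come the wrist close-ups, retracting first to stay clear of the microscope.

```bash
python3 - <<'E'
from workcell import env, vision
from h import *
import pickle
env.move_linear([.2,-.4,.3],v=.25)
q=down(np.pi/2)
out=[]
for n,p in [('elec',(.53,-.16,.25)),('cer',(.44,-.15,.25)),('plate',(.46,.057,.25)),('stand',(.45,.24,.33))]:
    env.reach(p,q); s=env.read_state(); c=vision.capture('wrist'); pickle.dump((s,c),open(f'w_{n}.pkl','wb'))
    print(n,s['clock'],s['tool_pos'].round(4) if hasattr(s['tool_pos'],'round') else s['tool_pos'],np.round(s['joint_pos'],2))
    out.append(cv2.resize(c['img'],(400,300)))
print(c['tool_from_camera'],c['fovy'],c['k1'])
cv2.imwrite('pics/w1.png',np.vstack([np.hstack(out[:2]),np.hstack(out[2:])])[:,:,::-1])
E
```

```text
elec 2.725 [ 0.5293 -0.1618  0.2501] [ 0.49  0.4  -0.41  1.72  0.18  1.06  0.02]
cer 3.225 [ 0.4392 -0.1511  0.2507] [ 0.56  0.26 -0.43  1.93  0.13  0.98  0.08]
plate 4.1167 [0.4605 0.0561 0.2497] [ 0.19  0.27 -0.53  1.93  0.16  0.98 -0.41]
stand 4.9833 [0.4506 0.2379 0.3293] [-0.13  0.29 -0.6   1.69  0.17  1.22 -0.77]
[[ 6.29551343e-04 -9.46326643e-01 -3.23211214e-01  8.35086830e-02]
 [ 9.99999734e-01  4.76821819e-04  5.51719672e-04  4.31763968e-04]
 [-3.67992866e-04 -3.23211475e-01  9.46326691e-01 -1.43000023e-01]
 [ 0.00000000e+00  0.00000000e+00  0.00000000e+00  1.00000000e+00]] 65.25385095459605 -0.01421451367531955
```

View pics/w1.png

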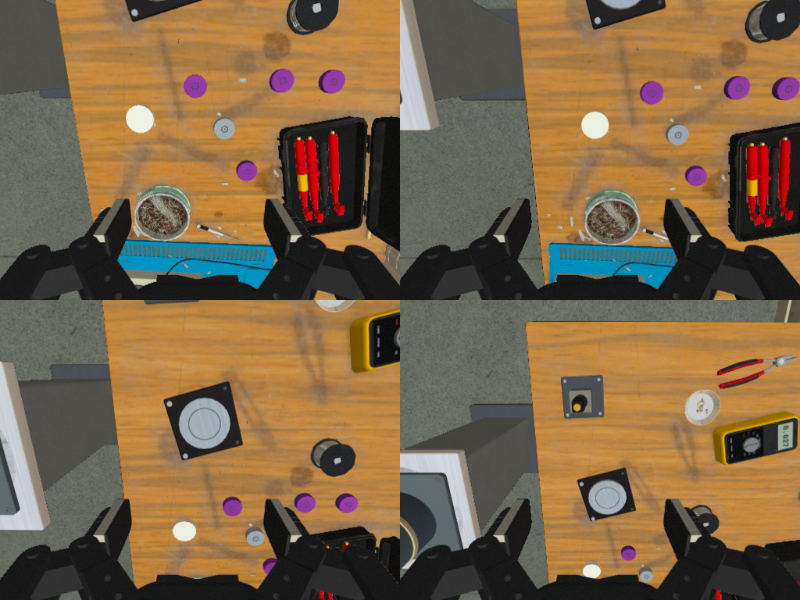

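The wrist mosaic has four panels. The electrode is at (224,128) in panel 1, the ceramic at (595,125) in panel 2, the plate at (205,423) in panel 3, and the stand with the probe cap at about (578,406) in panel 4. I'll measure with masks next.

```bash
cat >> h.py <<'E'
from scipy.optimize import least_squares
def disc(c,st,mask,guess,z,Rad):
    """far-half edge of a disc top at height z, circle fit with free radius and with known radius"""
    g=proj(c,guess,st)[0]
    cs=cv2.findContours(mask.astype(np.uint8),cv2.RETR_EXTERNAL,cv2.CHAIN_APPROX_NONE)[0]
    cs=[k for k in cs if cv2.contourArea(k)>60]
    k=min(cs,key=lambda k:np.linalg.norm(k.reshape(-1,2).mean(0)-g))
    P=cast(c,k.reshape(-1,2),z,st)[:,:2]; cam=pose(c,st)[1][:2]
    m=P.mean(0); d=m-cam; far=P[(P-m)@d>-.002*np.linalg.norm(d)]
    f=least_squares(lambda x:np.hypot(*(far-x[:2]).T)-Rad+.0003,m,loss='soft_l1',f_scale=.0005)
    a,r=cv2.minEnclosingCircle(P.astype(np.float32))
    return f.x,np.array(a),r,np.sqrt(np.mean(f.fun**2))
def hsv(c): return cv2.cvtColor(c['img'],cv2.COLOR_RGB2HSV).astype(int)
E
python3 - <<'E'
import pickle
from h import *
T=pickle.load(open('top.pkl','rb'))
def masks(c):
    H=hsv(c); s,v=H[...,1],H[...,2]
    return {'elec':(s<90)&(v>90)&(v<235),'cer':(s<60)&(v>190),'plate':(s<80)&(v>110)}
for n,g,z,r in [('elec',(.571,-.167,.014),.014,.018),('cer',(.432,-.152,.014),.014,.023),('plate',(.47,.057,.016),.016,.042)]:
    s,c=pickle.load(open(f'w_{n}.pkl','rb'))
    for cc,ss in ((c,s),(T,None)):
        try: print(n,disc(cc,ss,masks(cc)[n],g,z,r))
        except Exception as e: print(n,e)
# stand panel crop enlarged + plate crop
s,c=pickle.load(open('w_stand.pkl','rb'))
u=proj(c,(.42,.273,.08),s)[0].astype(int);print(u)
a=c['img'][u[1]-40:u[1]+40,u[0]-40:u[0]+40]
s,p=pickle.load(open('w_plate.pkl','rb'));u=proj(p,(.47,.057,.016),s)[0].astype(int);print(u)
b=p['img'][u[1]-70:u[1]+70,u[0]-70:u[0]+70]
cv2.imwrite('pics/st.png',np.hstack([cv2.resize(a,(400,400)),cv2.resize(b,(400,400))])[:,:,::-1])
E
```

```text
elec (array([ 0.57413265, -0.16528622]), array([ 0.57458645, -0.16461721]), 0.01899684965610504, np.float64(0.0005382754045360855))
elec (array([ 0.57260557, -0.16721651]), array([ 0.58417094, -0.15637603]), 0.03503558784723282, np.float64(0.011489215650851842))
cer (array([ 0.43624854, -0.14769022]), array([ 0.43590078, -0.14878303]), 0.022739991545677185, np.float64(0.0005482896794713091))
cer (array([ 0.43378637, -0.14989716]), array([ 0.43343425, -0.15145686]), 0.022859174758195877, np.float64(0.0008829096816238213))
plate (array([0.47241411, 0.06160483]), array([0.47255892, 0.06101775]), 0.04213736578822136, np.float64(0.0005340309973277796))
plate (array([0.47055264, 0.05933168]), array([0.47009367, 0.05954883]), 0.042536042630672455, np.float64(0.0007587629366942154))
[228 132]
[259 161]
```

View pics/st.png

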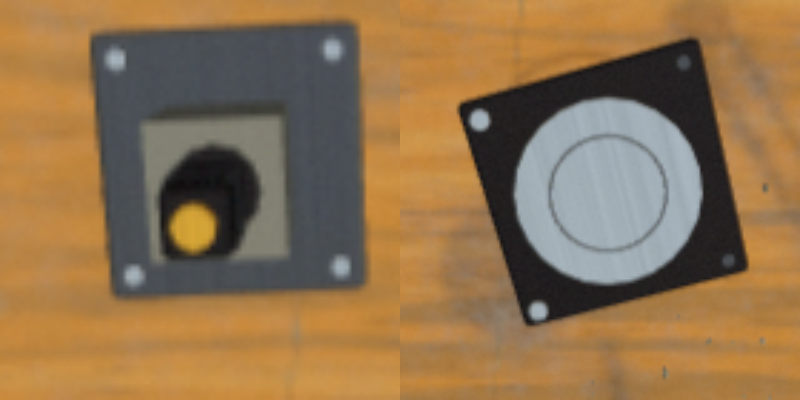

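The ceramic, electrode and plate are measured. The wrist and top cameras differ by a constant 2 mm or so, and averaging them is good enough for the first placing. Both views in the crop are clear: probe cap at crop (192,228), plate centre at (608,192). Now I'll pick and place the ceramic, then check it.

```bash
cat > pp.py <<'E'
from workcell import env, vision
from h import *
import pickle
q=down(np.pi/2)
def S(): return env.read_state()
def pick(x,y,zs=0.0,q=q,force=40,up=.12):
    env.reach([x,y,up],q); env.dwell(.1)
    hit=env.move_linear([x,y,zs],v=.12,f_stop=15); env.dwell(.15)
    env.grasp(force); s=S(); print('grasp',hit,s['clock'],np.round(s['tool_pos'],4),s['finger_gap'],s['grasp_force'],np.round(s['force'],1))
    return np.array(s['tool_pos'])
def place(x,y,z,up=.12,q=q):
    env.move_linear(list(np.array(S()['tool_pos'])[:2])+[up],v=.15)
    env.reach([x,y,up],q); env.move_linear([x,y,z+.012],v=.12); env.dwell(.2)
    hit=env.move_linear([x,y,z-.003],v=.02,f_stop=3); s=S()
    print('down',hit,np.round(s['tool_pos'],4),'want z',z,np.round(s['force'],1))
    env.gripper_open(); env.move_linear([x,y,up],v=.15)
def look(n,p,q=q):
    env.reach(p,q); env.dwell(.3); s=S(); c=vision.capture('wrist'); pickle.dump((s,c),open(f'w_{n}.pkl','wb')); return s,c
E
python3 - <<'E'
from pp import *
cy,py=-.1488,.0605
g=pick(.435,cy)
place(.4715,g[1]+py-cy,g[2]+.016)
s,c=look('p1',[.47,.0605,.22]); print(S()['clock'])
H=hsv(c)
u=proj(c,(.4715,.0605,.03),s)[0].astype(int); print(u)
a=c['img'][u[1]-65:u[1]+65,u[0]-65:u[0]+65]
cv2.imwrite('pics/p1.png',cv2.resize(a,(600,600))[:,:,::-1])
print(disc(c,s,(H[...,1]<60)&(H[...,2]>210),(.4715,.06,.03),.03,.023),disc(c,s,(H[...,1]<80)&(H[...,2]>110),(.4715,.06,.016),.016,.042))
E
```

```text
grasp False 8.5167 [ 0.435  -0.1489  0.0005] 0.04431588262014218 39.41334664821625 [-1.3  1.1  8.9]
down True [0.4714 0.0604 0.0165] want z 0.01645414636767402 [-0.7  0.6  7. ]
14.1917
[253 170]
(array([0.47204974, 0.06146306]), array([0.47203976, 0.06022738]), 0.022448889911174774, np.float64(0.000562572016051396)) (array([0.47253911, 0.06178926]), array([0.47225147, 0.06114203]), 0.04213770106434822, np.float64(0.000502236911592818))
```

View pics/p1.png

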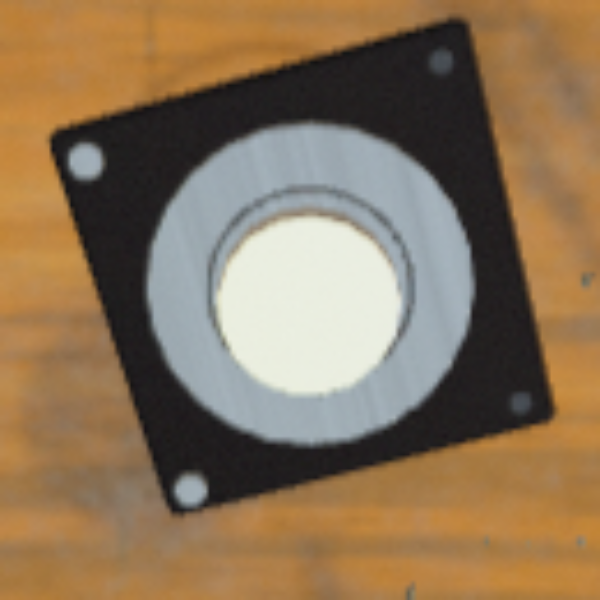

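The ceramic sits within about 0.6 mm of the plate's centre (circles concentric at crop (310,290), offset only by height parallax). Now the electrode.

```bash
python3 - <<'E'
from pp import *
s,c=look('e1',[.573,-.166,.22]); H=hsv(c)
e=disc(c,s,(H[...,1]<90)&(H[...,2]>90)&(H[...,2]<235),(.573,-.166,.014),.014,.018); print(e)
ex,ey=e[0]-[.0006,.001]
assert np.hypot(ex-.573,ey+.166)<.004
g=pick(ex,ey)
place(.4716,g[1]+.0606-ey,g[2]+.030)
s,c=look('p2',[.4716,.0605,.22]); print(S()['clock'])
u=proj(c,(.4715,.0605,.03),s)[0].astype(int)
a=cv2.resize(c['img'][u[1]-40:u[1]+40,u[0]-40:u[0]+40],(400,400))
s2,d=look('stand2',[.422,.25,.30]); print(S()['clock'])
u=proj(d,(.422,.273,.1),s2)[0].astype(int); print(u)
b=cv2.resize(d['img'][max(0,u[1]-50):u[1]+50,u[0]-50:u[0]+50],(400,400))
cv2.imwrite('pics/p2.png',np.hstack([a,b])[:,:,::-1])
E
```

```text
(array([ 0.57448259, -0.16517983]), array([ 0.57443774, -0.16465661]), 0.019008314236998558, np.float64(0.0005336058467694533))
grasp False 17.9333 [ 5.739e-01 -1.662e-01  3.000e-04] 0.034124888622791304 39.47783589363098 [-1.1 -0.7  6. ]
down True [0.4715 0.0606 0.0303] want z 0.03033206928551139 [-1.2 -1.3  8.5]
23.6083
24.8167
[251 148]
```

View pics/p2.png

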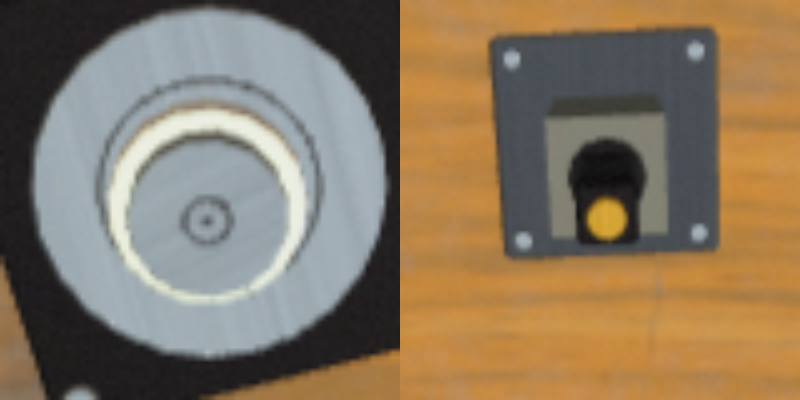

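The electrode is centred on the ceramic, with the spot at left crop (205,220). The probe cap is at right crop (606,218). I'll compute the spot, the probe position and the handle's yaw.

```bash
python3 - <<'E'
from h import *
import pickle
s,c=pickle.load(open('w_p2.pkl','rb'))
u=proj(c,(.4715,.0605,.03),s)[0].astype(int)-40
print('spot',cast(c,u+np.array([205.5,220.5])/5-.5,.044,s),'plate circle',cast(c,u+np.array([208,183])/5-.5,.016,s))
H=hsv(c)
print(disc(c,s,(H[...,1]<80)&(H[...,2]>110),(.4715,.06,.016),.016,.042))
s,c=pickle.load(open('w_stand2.pkl','rb')); H=hsv(c); print(s['tool_pos'])
m=((H[...,0]>12)&(H[...,0]<30)&(H[...,1]>180)&(H[...,2]>150)).astype(np.uint8)
n,_,st,ce=cv2.connectedComponentsWithStats(m); 
o=np.array([251-50,148-50])
for i in range(1,n):
    if abs(ce[i]-o-[51,54]).max()<8 and st[i,4]>20: print('cap',st[i],ce[i]-o,cast(c,ce[i],.147,s))
w=cast(c,o+np.array([[112,60],[296,51],[124,241],[299,233]])/4-.5,.008,s); print('screws',w.round(4),w.mean(0))
d=w[1]-w[0],w[3]-w[2]; print([np.degrees(np.arctan2(k[1],k[0])) for k in d])
w=cast(c,o+np.array([[178,243],[238,240]])/4-.5,.14,s);print('handle edge',w, np.degrees(np.arctan2(*(w[1]-w[0])[1::-1])))
w=cast(c,o+np.array([[168,175],[244,175],[206,137]])/4-.5,.08,s);print('collar l,r,far',w.round(4))
E
```

```text
spot [[0.471572   0.06101392 0.044     ]] plate circle [[0.47212925 0.06282591 0.016     ]]
(array([0.47252569, 0.06180848]), array([0.47245264, 0.06114205]), 0.04211997985839844, np.float64(0.0005239803766205525))
[0.42243599 0.24890344 0.29959489]
cap [248 148   9   9  68] [51.14705882 54.13235294] [[0.42274667 0.27721698 0.147     ]]
screws [[0.3896 0.3072 0.008 ]
 [0.4539 0.3101 0.008 ]
 [0.3923 0.243  0.008 ]
 [0.4564 0.2458 0.008 ]] [0.42302392 0.27652658 0.008     ]
[np.float64(2.6312227749723616), np.float64(2.5794822622270615)]
handle edge [[0.41541982 0.26961606 0.14      ]
 [0.43075325 0.27037411 0.14      ]] 2.8302631408927375
collar l,r,far [[0.4111 0.2779 0.08  ]
 [0.4339 0.2779 0.08  ]
 [0.4225 0.2891 0.08  ]]
```

Probe is upright at (0.4227, 0.2772) in wrist-camera terms, with a handle yaw of 2.6°. I'll pick it and move to just above the spot.

```bash
python3 - <<'E'
from pp import *
Q=down(np.radians(92.6))
g=pick(.4221,.2762,.091,q=Q,force=60,up=.19)
env.move_linear([g[0],g[1],.172],v=.1)
y=g[1]+.0610-.2772
env.reach([.4715,y,.172],Q); env.move_linear([.4715,y,.129],v=.1); env.dwell(.4)
s=S(); print(s['clock'],s['tool_pos'],s['finger_gap'],s['force'])
a=vision.capture('side'); pickle.dump(a,open('side1.pkl','wb')); b=vision.capture('wrist')
u=proj(a,(.4715,.06,.08))[0].astype(int); 
A=cv2.resize(a['img'][u[1]-50:u[1]+50,u[0]-50:u[0]+50],(400,400),interpolation=cv2.INTER_CUBIC)
u=proj(b,(.4715,.06,.05),s)[0].astype(int); print(u)
B=cv2.resize(b['img'][max(0,u[1]-70):u[1]+70,u[0]-70:u[0]+70],(400,400))
cv2.imwrite('pics/p3.png',np.hstack([A,B])[:,:,::-1])
E
```

```text
grasp False 27.2 [0.4221 0.2762 0.0911] 0.015486310061580084 58.422993421554565 [-1.2 -1.   3. ]
30.0333 [0.47161796 0.05992151 0.1292489 ] 0.015012423330655634 [-0.26600265  0.44680827 -0.8749954 ]
[251 204]
```

View pics/p3.png

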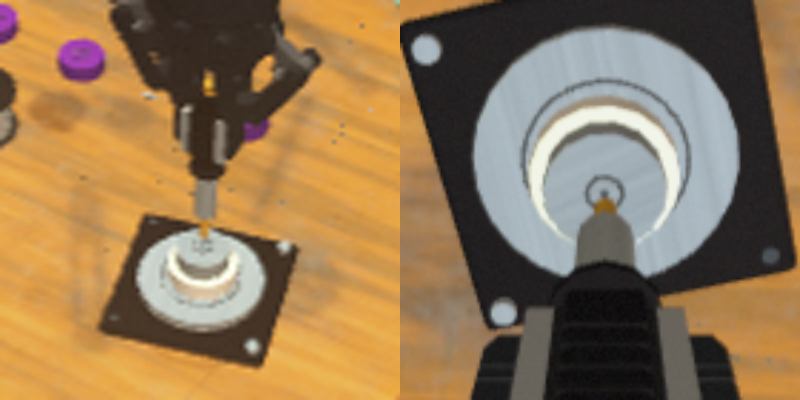

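The probe is upright, with its tip at right crop (605,198) just above the ringed spot at (604,190), which matches 8 mm of height parallax. Pressing in small steps now, watching the force.

```bash
python3 - <<'E'
from pp import *
p=np.array(S()['tool_pos']); x,y=.4715,.0600
f0=S()['force'][2]
for z in (.1235,.121,.1195,.118,.1165):
    env.move_linear([x,y,z],v=.015); env.dwell(.4); s=S(); print(z,np.round(s['tool_pos'],4),np.round(s['force'],2),round(s['force'][2]-f0,2))
s=S(); a=vision.capture('side'); b=vision.capture('wrist'); pickle.dump((s,b),open('w_p4.pkl','wb'))
u=proj(a,(.4715,.06,.07))[0].astype(int)
A=cv2.resize(a['img'][u[1]-35:u[1]+35,u[0]-35:u[0]+35],(400,400),interpolation=cv2.INTER_CUBIC)
u=proj(b,(.4715,.06,.044),s)[0].astype(int)
B=cv2.resize(b['img'][u[1]-35:u[1]+35,u[0]-35:u[0]+35],(400,400),interpolation=cv2.INTER_CUBIC)
cv2.imwrite('pics/p4.png',np.hstack([A,B])[:,:,::-1]); print(s['clock'])
E
```

```text
0.1235 [0.4715 0.06   0.1235] [ 0.48  0.54 -0.86] -0.26
0.121 [0.4715 0.06   0.121 ] [ 0.25 -0.89 -0.82] -0.21
0.1195 [0.4716 0.06   0.1195] [ 0.24 -0.09  0.53] 1.14
0.118 [0.4715 0.06   0.118 ] [ 0.13 -0.08  1.56] 2.16
0.1165 [0.4715 0.06   0.1165] [0.25 0.42 1.57] 2.17
33.7167
```

View pics/p4.png

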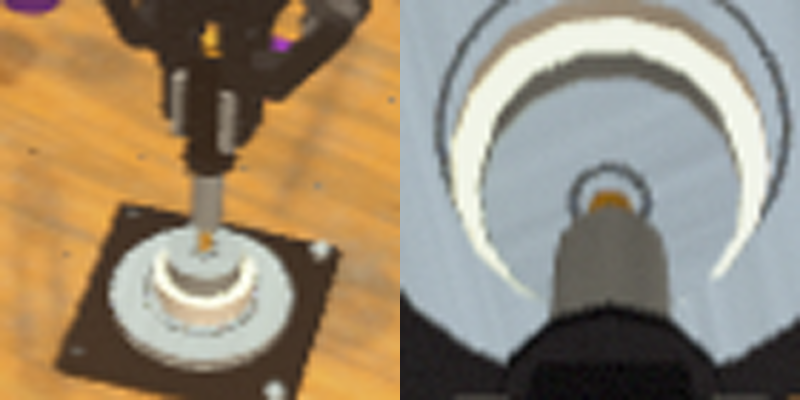

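The tip sits in the middle of the ring (right crop about (608,200), ring centre about (610,203)), and the stack is undisturbed. Final 0.5 mm to half travel, then hand in.

```bash
python3 - <<'E'
from pp import *
from workcell import job
env.move_linear([.4715,.0600,.116],v=.015); env.dwell(.3)
F=[]
for _ in range(8): env.dwell(.1); F.append(S()['force'][2])
s=S(); print(np.mean(F)+.6, s['tool_pos'],s['finger_gap'],s['grasp_force'],s['clock'])
if 1.5<np.mean(F)+.7<3.8: print(job.close_job())
E
```

```text
2.6443548122932508 [0.47148868 0.05996226 0.11598451] 0.015404649508509794 58.62376570701599 35.1667
the job is handed in; nothing more can be done
None
```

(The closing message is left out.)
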